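Sort the goldsmith's bench

TASK

Clear the jeweller's bench by putting each kind of thing where it belongs: lay the two steel punches lengthwise in the two-bay tray, one in each bay; put the two brass napkin rings side by side flat on the floor of the round dish, not stacked; and set the square steel bench block into the square stand, turned so that it drops in and sits flat on the bottom. Leave the charcoal block and the bur stand where they are, and let go of everything.

Things in the scene. Friction and masses are not known exactly. Their poses are not given: they have to be found in the camera images.
- punch_ball: Steel doming punch lying on the bench: 16 mm square shank 56 mm long, then a short neck and a 16 mm ball end; 80 mm long over all. Origin: on its axis at mid-length, 8 mm above what it lies on; its x axis runs along the punch towards the worked end. Grip it across the square shank, near the middle. Mass about 130 g.
- punch_flat: Steel punch lying on the bench: 16 mm square shank 56 mm long, then a short neck and a 16 mm round flat-faced end; 80 mm long over all. Origin: on its axis at mid-length, 8 mm above what it lies on; its x axis runs along the punch towards the worked end. Grip it across the square shank, near the middle. Mass about 130 g.
- ring_1: Open brass napkin ring standing on its rim edge like a short tube, hole up, on the bench: outer diameter 44 mm, inner 36 mm, height 22 mm, about 95 g. Origin: centre of the ring at mid-height (11 mm above what it lies on); z is the ring's axis. Can be gripped across its outside.
- ring_2: The second ring, just like ring_1. Open brass napkin ring standing on its rim edge like a short tube, hole up, on the bench: outer diameter 44 mm, inner 36 mm, height 22 mm, about 95 g. Origin: centre of the ring at mid-height (11 mm above what it lies on); z is the ring's axis. Can be gripped across its outside.
- bench_block: Plain solid square steel block, 48 x 48 mm, 26 mm high, about 460 g, lying flat. Origin: its middle, 13 mm above what it lies on; x and y are square to its sides.
- punch_tray: Fixed low dark wooden tray with two equal bays side by side, 120 mm (x) by 150 mm (y) outside. Origin: centre of its underside, on the bench. Floor 4 mm above the bench; outer walls 5 mm thick and the middle rib (along the tray's x, at y = 0, 4 mm thick) all reach 14 mm above the bench. Each bay is 110 mm long along x and 68 mm wide, centred at y = +36 mm and y = -36 mm; lengthwise means along x.
- ring_dish: Fixed low round white ceramic dish, 154 mm across the rim, inner floor about 140 mm across and 4 mm above the bench, rim 16 mm above the bench, wall 4 mm. Origin: centre of its underside, on the bench.
- block_stand: Fixed black square stand, 84 x 84 mm outside, with a square recess 64 x 64 mm in its middle; recess floor 6 mm above the bench, walls 10 mm thick reaching 14 mm above the bench. Origin: centre of its underside, on the bench; x and y are square to its sides.
- charcoal: Bystander, loose: small black charcoal block, 55 x 30 mm, 20 mm high, lying among the things to be sorted. Origin: centre of its underside; x is its long way. Leave it alone.
- bur_stand: Bystander, loose: blue bur stand, 50 x 34 mm, with thin steel burs up to 51 mm high, standing between the trays. Origin: centre of its underside. Leave it alone. Also on the bench, fixed: a small jar (40 mm across, 42 mm high) standing between the trays on the other side; a soldering board, files, timer, vice, snips and a pot of tools stand farther out.

How it is judged:
By the outcome, as a careful person would: the job done as asked, in the order asked, and still so for the second after the job is handed in, with the robot touching nothing.
It also fails if it takes over 125 s, if anything falls off the work surface, if the arm or the gripper's body presses on something with over 40 N, if the wrist force passes 120 N, or if a joint passes its speed limit or range.

ROBOT

A 6-joint arm with a two-finger parallel gripper is mounted at the origin on the work surface. World frame = base frame: x ahead of the robot, y to its left, z up, the work surface at z = 0. Lengths are in mm, angles in rad, forces in N, time in s.
With the tool pointing down it reaches from about 275 to 1000 mm from the base axis. Payload 8.4 kg.
Tool frame: the origin (TCP) lies midway between the tips of the shut fingers; the grasp point (between the pads) lies 19 mm behind it; z points along the fingers, y is the line along which they close (so a half turn about z gives the same grasp; the last joint's range is limited). The gripper opens to 85 mm and grips with 20 to 120 N. Pads are 22 mm wide; open, the fingers measure 114 mm over their backs; the gripper's body (76 mm by 85 mm) begins 54 mm behind the grasp point. The pads swing forward as they close: fully open they stand 13 mm farther back than shut.
Start: joints at [1.184, 0.353, 1.633, -0, 1.155, -0.002], TCP at [234.607, 579.299, 231.281] pointing down, gripper open.
Joint ranges: [-2.63, 2.63], [-0.92, 2.1], [0.06, 2.66], [-1.3, 4.44], [0, 2.69], [-3.02, 3.02]. Speed limits (rad/s): [2.22, 2.22, 2.79, 3.14, 3.14, 3.14].

INTERFACE

Orientations are given as [roll, pitch, yaw] about the fixed x, y, z axes, in that order (R = Rz(yaw) Ry(pitch) Rx(roll)).
In Python, from rig import r gives the robot as it stands.
- The arm moves only by the tool servo_tool, never from a script. Its argument "deltas" is a list of rows, each an object of numbers: "x", "y", "z": the shift along the world's x, y, z in mm; "rx", "ry", "rz": the turn, a rotation vector about the world's x, y, z in rad; "gripper": the gripper's target within -1 to 1 (fully open at 1, half-way at 0, shut at -1). A call has 1 to 10 rows; each row is the pose to reach, as a shift and turn from the pose commanded when the call began; what a row does not reach only later rows make up. A row lasts 1/10 s, in which the tool goes at most 50 mm and 8.59 degrees, less where a joint would pass 70% of its speed; a pose out of reach is approached as far as the arm can. A call with a gripper value outside its range is refused whole. The fingers move at their own pace and stop on an object; "newtons" is the grip in N (left out, the last holds). Time passes only in rows, so rows that repeat a pose let the fingers close. It gives the time, the measured TCP pose, the force, the opening and the grip force at its end, in the units of the state.
- r.sense(): the state, without advancing time (a new reading comes with each control period).
- r.grab_frame(name): name is "side" or "top" or "wrist"; returns the picture (480x640x3 uint8, blue, green, red); there is no depth.
- r.camera_params(name): a dict with "mtx" (3x3 intrinsics, pixels), "eye" and "orientation" of the camera in the world. Camera axes: x right, y down, z forward; pixel columns grow to the right and rows downward; lengths in mm; the calibration is good to about 2 mm. A picture is of the moment at which its call begins: read the wrist's pose just before it. camera_params takes no time and is no camera call; for the wrist camera it gives the pose at the moment of the call.
- r.sign_off(): hands the job in; it is judged then, once.
Trained networks look in the newest picture that a camera, given by its name, has taken for a name from the list of things; names that differ only in an ending like _2 or _b are one class to them, and where a whole thing is asked for, a point or a joint stands for the part that bears it (a point fixed in the world has none). Each returns a list of dicts, best first, with "conf" (0 to 1); they miss things now and then, are a little off and sometimes report something else, mostly with a low value. They report only what shows in the picture. A call takes as long as a camera call.
- r.recognise(name, camera): "box" ([left, top, width, height] in pixels, round what is visible of it).
The state is a dict: "clock": time; "qpos": joint angles; "qvel": joint speeds; "joint_efforts": joint torques, N m; "eef_pos": TCP position; "tcp_rot": TCP orientation; "contact_force": force on the tool from outside, world axes, zero at the start; "wrist_torque": the same for the moment, N m; "opening": opening from 0.0 (shut) to 1.0 (fully open); "grasp_force": force on a finger pad.
Only numpy, scipy, OpenCV 4.12 (cv2) and the standard library are available. Lean on these libraries where they do the work, as an engineer would, in place of code of your own. Each camera call takes 0.05 s, during which the arm holds its last target. There are 200 camera calls.

## Working session

There is one attempt and no reset: what is moved stays moved. The work goes in short steps, Python scripts to look and compute and a tool call to move; the robot and the scene stay as the last step left them, time stands still between calls to the robot, and variables do not carry over. Pictures are saved under pics/ and viewed, at most 14 in all, crops included, and the job is handed in when it is done.

Besides the shell and the picture viewer there is one more tool, called by a JSON object that holds its "method" and its "body". servo_tool: Moves the arm, as the interface text tells. Its arguments: {"type":"object","properties":{"deltas":{"type":"array","items":{"type":"object","properties":{"x":{"type":"number"},"y":{"type":"number"},"z":{"type":"number"},"rx":{"type":"number"},"ry":{"type":"number"},"rz":{"type":"number"},"gripper":{"type":"number"}}}},"newtons":{"type":"number"}},"required":["deltas"]}

```bash
mkdir -p pics; cat > h.py <<'E'
import numpy as np, cv2
from rig import r
from scipy.spatial.transform import Rotation as R
def cam(n):
    p=r.camera_params(n); return p
def rot(o):
    o=np.array(o,float)
    if o.shape==(3,3): return o
    return R.from_euler('xyz',o).as_matrix() if o.size==3 else R.from_quat(o).as_matrix()
def px2w(p,uv,z):
    K=np.array(p['mtx'],float);M=rot(p['orientation']);e=np.array(p['eye'],float)
    uv=np.atleast_2d(np.array(uv,float));d=(M@np.linalg.inv(K)@np.c_[uv,np.ones(len(uv))].T).T
    return e+d*((z-e[2])/d[:,2])[:,None]
def w2px(p,X):
    K=np.array(p['mtx'],float);M=rot(p['orientation']);e=np.array(p['eye'],float)
    c=(np.atleast_2d(X)-e)@M; q=(K@c.T).T; return q[:,:2]/q[:,2:]
E
python3 - <<'E'
from h import *
print(r.sense())
for n in ("top","side","wrist"):
    print(n,r.camera_params(n)); cv2.imwrite(f"pics/{n}0.png",r.grab_frame(n))
p=cam("top")
for k in ["punch_ball","punch_flat","ring_1","bench_block","punch_tray","ring_dish","block_stand","charcoal","bur_stand"]:
    for d in r.recognise(k,"top")[:3]:
        b=d['box'];c=(b[0]+b[2]/2,b[1]+b[3]/2); print(k,round(d['conf'],2),np.round(b),px2w(p,c,10)[0].round())
E
```

```text
{'clock': 0.0, 'qpos': array([ 1.18359424e+00,  3.53669721e-01,  1.63413480e+00,  2.32433823e-05,
        1.15517681e+00, -2.38068011e-03]), 'qvel': array([ 5.29568371e-04, -4.32408295e-04,  1.16851327e-03,  9.04624412e-04,
       -5.83976468e-05, -6.23523936e-04]), 'joint_efforts': array([ 3.82286380e-03, -6.05240822e+01, -3.42065871e+01,  2.29464531e-04,
        9.66525986e-03,  8.46076574e-06]), 'eef_pos': array([234.42559037, 578.86299924, 230.54791149]), 'tcp_rot': array([-3.14020402e+00, -2.45574869e-05,  2.75676183e+00]), 'contact_force': array([ 0.07024756, -0.56692967,  0.11422972]), 'wrist_torque': array([-0.07166757, -0.00730141, -0.00382756]), 'grasp_force': 0.0, 'opening': 0.998753016810738}
top {'mtx': array([[493.1004693 ,   0.        , 320.17986693],
       [  0.        , 493.1004693 , 245.30630184],
       [  0.        ,   0.        ,   1.        ]]), 'eye': array([ 427.87086252,  -14.91055741, 1147.63670013]), 'orientation': array([-3.07216212,  0.01047231, -1.57530322])}
side {'mtx': array([[513.21083675,   0.        , 321.67291759],
       [  0.        , 513.21083
[... 401 characters left out ...]
12025, 374.02462664]), 'orientation': array([2.82090007e+00, 1.59734257e-03, 1.18612025e+00])}
punch_ball 0.56 [128. 195.  64.  53.] [564. 370.  10.]
punch_ball 0.54 [164. 297.  19.  31.] [355. 334.  10.]
punch_flat 0.8 [439. 311.  36.  23.] [ 330. -315.   10.]
ring_1 0.49 [398. 269.  18.  19.] [ 429. -203.   10.]
bench_block 0.75 [225. 270.  30.  26.] [422. 181.  10.]
punch_tray 0.71 [127. 196.  64.  51.] [565. 371.  10.]
punch_tray 0.51 [164. 295.  22.  33.] [355. 330.  10.]
ring_dish 0.77 [284. 153.  63.  63.] [650.   9.  10.]
block_stand 0.9 [449. 214.  45.  42.] [ 529. -353.   10.]
charcoal 0.76 [278. 255.  29.  26.] [456.  61.  10.]
bur_stand 0.68 [229. 179.  21.  22.] [637. 186.  10.]
```

View pics/top0.png

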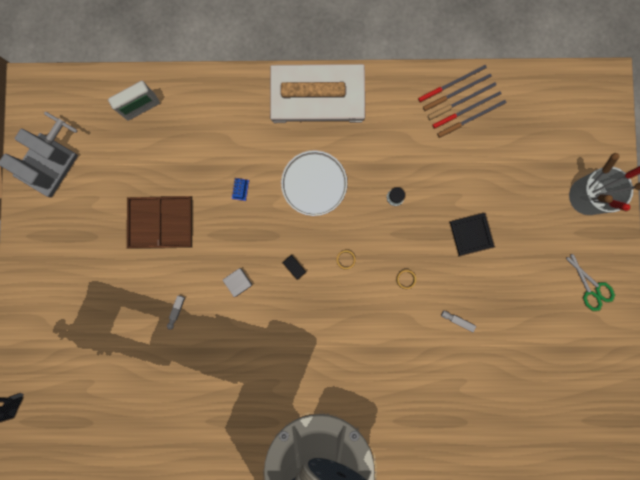

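```bash
python3 - <<'E'
from h import *
im=cv2.imread("pics/top0.png")
for n,x,y in (("L",122,190),("Rr",315,190)):
    cv2.imwrite(f"pics/c{n}.png",cv2.resize(im[y:y+145,x:x+190],None,fx=4,fy=4,interpolation=cv2.INTER_CUBIC))
E
```

```text
(no output)
```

View pics/cL.png

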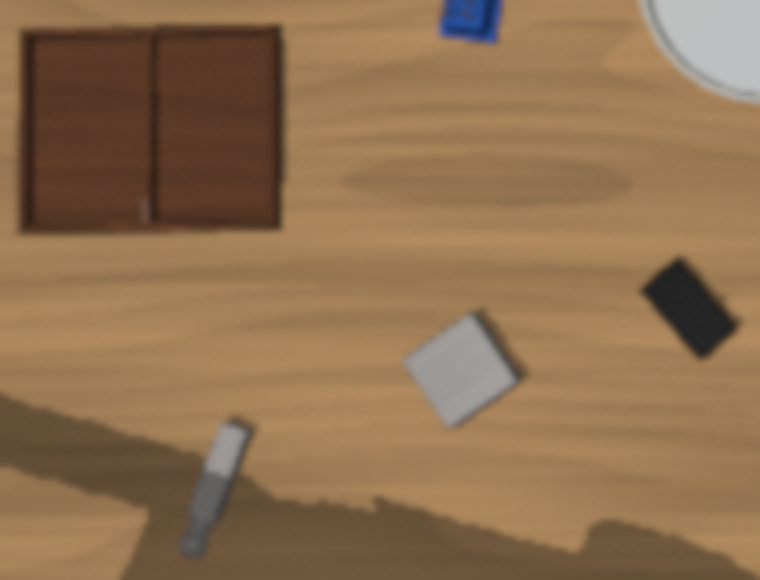

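View pics/cRr.png

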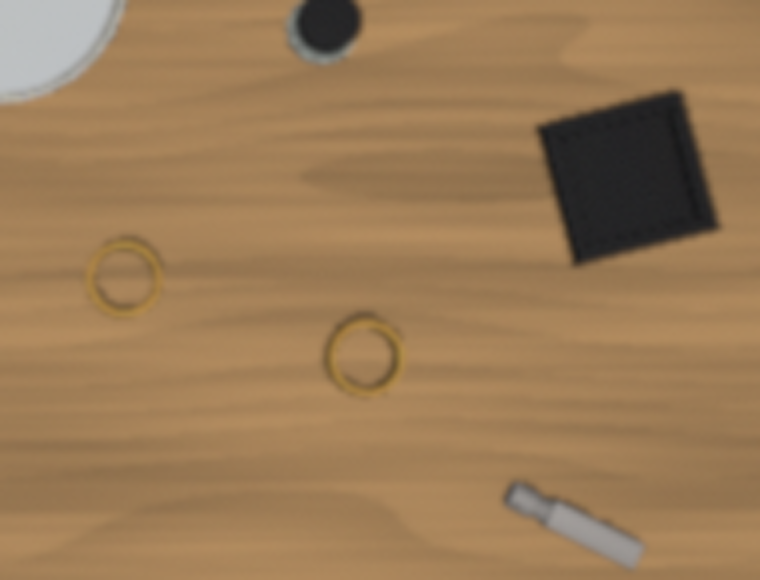

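Left crop: tray (22–280, 28–232), ball punch from (238,422) to ball end (192,553), block corners about (475,313),(519,378),(452,426),(405,363). Right crop: rings near (125,278) and (366,356), stand corners (540,128),(680,92),(717,228),(575,264), flat punch from (516,492) to (640,557).

```bash
python3 - <<'E'
from h import *
p=cam("top")
def f(pts,z,ox): 
    a=(np.array(pts,float)+.5)/4-.5+[ox,190]; return px2w(p,a,z)[:,:2]
def rect(n,pts,z,ox):
    w=f(pts,z,ox); print(n,"c",w.mean(0).round(1),"edges",[(np.linalg.norm(e).round(1),np.degrees(np.arctan2(e[1],e[0])).round(1)) for e in np.roll(w,-1,0)-w])
L,Q=122,315
for n,pts,z,ox in (("ball",[(238,422),(192,555)],10,L),("flat",[(640,557),(513,490)],10,Q)): rect(n,pts,z,ox)
rect("block",[(475,313),(519,378),(452,426),(405,363)],26,L)
rect("tray",[(22,30),(281,27),(281,229),(21,232)],14,L)
rect("stand",[(540,128),(680,92),(717,228),(575,264)],14,Q)
rect("char",[(682,259),(738,322),(703,357),(643,292)],20,L)
rect("r2",[(163,278),(125,240),(88,278),(125,316)],22,Q)
rect("r1",[(403,356),(366,317),(328,356),(366,395)],22,Q)
b=r.recognise("ring_dish","top")[0]['box']; w=px2w(p,[(b[0],b[1]+b[3]/2),(b[0]+b[2],b[1]+b[3]/2),(b[0]+b[2]/2,b[1]),(b[0]+b[2]/2,b[1]+b[3])],16);print("dish",w.round(0))
s=r.sense(); T=R.from_euler('xyz',s['tcp_rot']).as_matrix(); w=cam("wrist")
print("wristcam in tool", T.T@(np.array(w['eye'])-s['eef_pos']), T.T@rot(w['orientation'])[:,2], T.T@rot(w['orientation'])[:,0],"tool y",T[:,1])
E
```

```text
ball c [355.8 330.1] edges [(np.float64(79.9), np.float64(161.5)), (np.float64(79.9), np.float64(-18.5))]
flat c [ 333.4 -318.7] edges [(np.float64(80.9), np.float64(61.8)), (np.float64(80.9), np.float64(-118.2))]
block c [423.1 185.2] edges [(np.float64(44.8), np.float64(-145.7)), (np.float64(46.5), np.float64(125.4)), (np.float64(44.8), np.float64(37.1)), (np.float64(48.7), np.float64(-54.6))]
tray c [563.1 369.4] edges [(np.float64(151.3), np.float64(-89.7)), (np.float64(117.8), np.float64(-179.2)), (np.float64(150.8), np.float64(90.4)), (np.float64(117.9), np.float64(1.0))]
stand c [ 530.8 -352. ] edges [(np.float64(83.5), np.float64(-75.9)), (np.float64(81.0), np.float64(-166.4)), (np.float64(84.2), np.float64(103.9)), (np.float64(80.7), np.float64(13.1))]
char c [458.1  55.5] edges [(np.float64(48.3), np.float64(-138.5)), (np.float64(28.2), np.float64(134.8)), (np.float64(50.6), np.float64(42.6)), (np.float64(29.2), np.float64(-49.9))]
r2 c [474.3 -62.1] edges [(np.float64(30.6), np.float64(44.6)), (np.float64(30.3), np.float64(135.4)), (np.float64(30.2), np.float64(-136.1)), (np.float64(30.7), np.float64(-45.4))]
r1 c [ 429.3 -198.4] edges [(np.float64(30.3), np.float64(42.8)), (np.float64(31.1), np.float64(135.2)), (np.float64(30.7), np.float64(-136.3)), (np.float64(30.7), np.float64(-44.2))]
dish [[649.  81.  16.]
 [648. -64.  16.]
 [723.   8.  16.]
 [575.   9.  16.]]
wristcam in tool [ 8.18956171e+01  2.19799240e-02 -1.43377661e+02] [-3.15221008e-01 -3.46236506e-04  9.49018227e-01] [8.56329242e-05 9.99999919e-01 3.93279880e-04] tool y [3.75338863e-01 9.26887659e-01 7.03116648e-05]
```

{"method": "servo_tool", "body": {"deltas": [{"x": 13, "y": -25, "z": -10, "rz": 0.01, "gripper": 1}, {"x": 32, "y": -63, "z": -30, "rz": 0.02, "gripper": 1}, {"x": 58, "y": -113, "z": -55, "rz": 0.04, "gripper": 1}, {"x": 84, "y": -163, "z": -85, "rz": 0.062, "gripper": 1}, {"x": 108, "y": -210, "z": -115, "rz": 0.062, "gripper": 1}, {"x": 123, "y": -240, "z": -135, "rz": 0.062, "gripper": 1}, {"x": 128.8, "y": -251.7, "z": -141.3, "rz": 0.062, "gripper": 1}, {"x": 128.8, "y": -251.7, "z": -141.3, "rz": 0.062, "gripper": 1}]}}

```text
invalid input
```

```bash
python3 - <<'E'
from h import *
im=r.grab_frame("wrist");p=cam("wrist");s=r.sense();print(s['clock'],s['eef_pos'],s['tcp_rot'])
for X in [(363.4,327.6,10),(318,343,8),(394,317,8)]:
    q=w2px(p,X)[0];cv2.circle(im,(int(q[0]),int(q[1])),4,(0,0,255),1)
cv2.imwrite("pics/w1.png",im)
E
```

```text
0.7 [234.63361976 579.31098888 231.3358531 ] [3.14151156e+00 3.06069906e-05 2.75679469e+00]
```

View pics/w1.png

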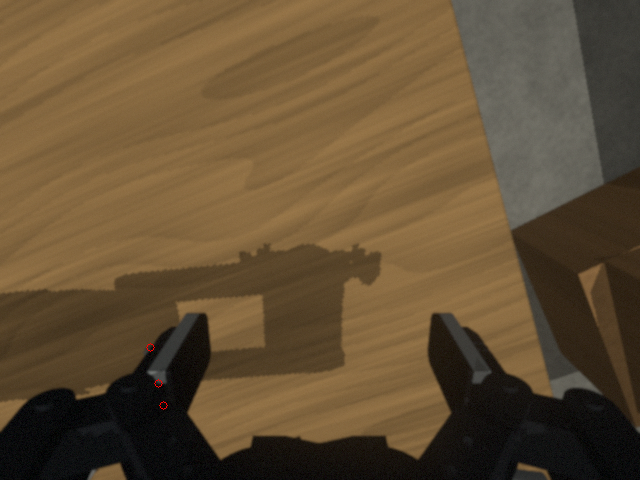

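The wrist view shows bare bench: the arm did not move. I'll try the move again by itself.

{"method": "servo_tool", "body": {"deltas": [{"x": 13, "y": -25, "z": -10, "rz": 0.01, "gripper": 1}, {"x": 32, "y": -63, "z": -30, "rz": 0.02, "gripper": 1}, {"x": 58, "y": -113, "z": -55, "rz": 0.04, "gripper": 1}, {"x": 84, "y": -163, "z": -85, "rz": 0.062, "gripper": 1}, {"x": 108, "y": -210, "z": -115, "rz": 0.062, "gripper": 1}, {"x": 123, "y": -240, "z": -135, "rz": 0.062, "gripper": 1}, {"x": 129, "y": -252, "z": -141, "rz": 0.062, "gripper": 1}, {"x": 129, "y": -252, "z": -141, "rz": 0.062, "gripper": 1}], "newtons": 60}}

```text
invalid input
```

{"method": "servo_tool", "body": {"deltas": [{"x": 13, "y": -25, "z": -10, "rx": 0, "ry": 0, "rz": 0.01, "gripper": 1}], "newtons": 60}}

```text
clock: 0.8
eef_pos: [247.2, 556.9, 222.4]
tcp_rot: [3.138, -0.001, 2.769]
contact_force: [-0.2, 0.6, 0.2]
opening: 1.003
grasp_force: 0.0
```

{"method": "servo_tool", "body": {"deltas": [{"x": 18, "y": -36, "z": -20, "rx": 0, "ry": 0, "rz": 0.01, "gripper": 1}, {"x": 40, "y": -78, "z": -45, "rx": 0, "ry": 0, "rz": 0.03, "gripper": 1}, {"x": 63, "y": -122, "z": -70, "rx": 0, "ry": 0, "rz": 0.052, "gripper": 1}, {"x": 86, "y": -167, "z": -97, "rx": 0, "ry": 0, "rz": 0.052, "gripper": 1}, {"x": 105, "y": -205, "z": -120, "rx": 0, "ry": 0, "rz": 0.052, "gripper": 1}, {"x": 116, "y": -227, "z": -131, "rx": 0, "ry": 0, "rz": 0.052, "gripper": 1}, {"x": 116, "y": -227, "z": -131, "rx": 0, "ry": 0, "rz": 0.052, "gripper": 1}], "newtons": 60}}

```text
clock: 1.5
eef_pos: [363.3, 322.7, 88.1]
tcp_rot: [-3.137, -0.002, 2.816]
contact_force: [-1.1, 0.2, -0.1]
opening: 1.001
grasp_force: 0.0
```

```bash
python3 - <<'E'
from h import *
s=r.sense();im=r.grab_frame("wrist");p=cam("wrist");print(s['clock'],s['eef_pos'],s['tcp_rot'])
for X in [(363.4,327.6,10),(318,343,8),(394,317,8)]:
    q=w2px(p,X)[0];cv2.circle(im,(int(q[0]),int(q[1])),4,(0,0,255),1)
cv2.imwrite("pics/w2.png",im)
E
```

```text
1.5 [363.33061103 322.68083794  88.11761895] [-3.13679926e+00 -1.97922247e-03  2.81555937e+00]
```

View pics/w2.png

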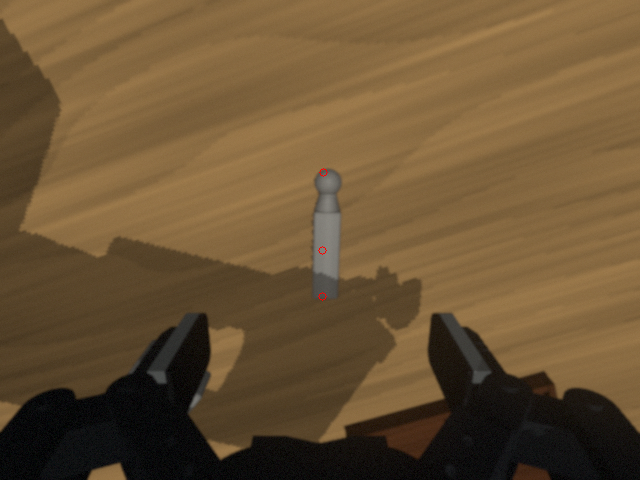

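The wrist view shows the punch within about 3 mm of my projected points (shank at (326,250)). I go down and grip.

{"method": "servo_tool", "body": {"deltas": [{"x": 0, "y": 0, "z": -15, "rx": 0, "ry": 0, "rz": 0, "gripper": 1}, {"x": 0, "y": 0, "z": -40, "rx": 0, "ry": 0, "rz": 0, "gripper": 1}, {"x": 0, "y": 0, "z": -65, "rx": 0, "ry": 0, "rz": 0, "gripper": 1}, {"x": 0, "y": 0, "z": -80, "rx": 0, "ry": 0, "rz": 0, "gripper": 1}, {"x": 0, "y": 0, "z": -85, "rx": 0, "ry": 0, "rz": 0, "gripper": 0}, {"x": 0, "y": 0, "z": -85, "rx": 0, "ry": 0, "rz": 0, "gripper": -1}, {"x": 0, "y": 0, "z": -85, "rx": 0, "ry": 0, "rz": 0, "gripper": -1}, {"x": 0, "y": 0, "z": -85, "rx": 0, "ry": 0, "rz": 0, "gripper": -1}, {"x": 0, "y": 0, "z": -85, "rx": 0, "ry": 0, "rz": 0, "gripper": -1}, {"x": 0, "y": 0, "z": -85, "rx": 0, "ry": 0, "rz": 0, "gripper": -1}], "newtons": 60}}

```text
clock: 2.55
eef_pos: [364.1, 327.8, 6.4]
tcp_rot: [3.14, 0.001, 2.819]
contact_force: [-1.9, -0.5, 7.9]
opening: 0.16
grasp_force: 58.9
```

{"method": "servo_tool", "body": {"deltas": [{"x": 0, "y": 0, "z": 15, "rx": 0, "ry": 0, "rz": 0, "gripper": -1}, {"x": 0, "y": 0, "z": 45, "rx": 0, "ry": 0, "rz": 0, "gripper": -1}, {"x": 20, "y": 8, "z": 70, "rx": 0, "ry": 0, "rz": 0.03, "gripper": -1}, {"x": 55, "y": 21, "z": 75, "rx": 0, "ry": 0, "rz": 0.1, "gripper": -1}, {"x": 95, "y": 36, "z": 75, "rx": 0, "ry": 0, "rz": 0.17, "gripper": -1}, {"x": 135, "y": 51, "z": 75, "rx": 0, "ry": 0, "rz": 0.24, "gripper": -1}, {"x": 170, "y": 64, "z": 75, "rx": 0, "ry": 0, "rz": 0.3, "gripper": -1}, {"x": 195, "y": 73, "z": 70, "rx": 0, "ry": 0, "rz": 0.33, "gripper": -1}, {"x": 207, "y": 78, "z": 60, "rx": 0, "ry": 0, "rz": 0.33, "gripper": -1}, {"x": 207, "y": 78, "z": 45, "rx": 0, "ry": 0, "rz": 0.33, "gripper": -1}], "newtons": 60}}

```text
clock: 3.55
eef_pos: [571.9, 405.8, 50.1]
tcp_rot: [3.14, 0.002, -3.136]
contact_force: [-0.2, -0.8, -0.7]
opening: 0.161
grasp_force: 59.1
```

```bash
python3 - <<'E'
from h import *
s=r.sense();im=r.grab_frame("wrist");p=cam("wrist");print(s['clock'],s['eef_pos'],s['tcp_rot'],s['opening'],s['grasp_force'])
a=np.radians(.5);c=np.array([563,369.4])
for x,y,z in [(60,75,14),(-60,75,14),(-60,-75,14),(-60,0,14),(-40,36,4)]:
    X=[c[0]+x*np.cos(a)-y*np.sin(a),c[1]+x*np.sin(a)+y*np.cos(a),z]
    q=w2px(p,X)[0];cv2.circle(im,(int(q[0]),int(q[1])),4,(0,0,255),1)
cv2.imwrite("pics/w3.png",im)
E
```

```text
3.55 [571.94327532 405.81831346  50.11537694] [ 3.14039587e+00  1.67893368e-03 -3.13604272e+00] 0.16088316961460608 59.106431007385254
```

View pics/w3.png

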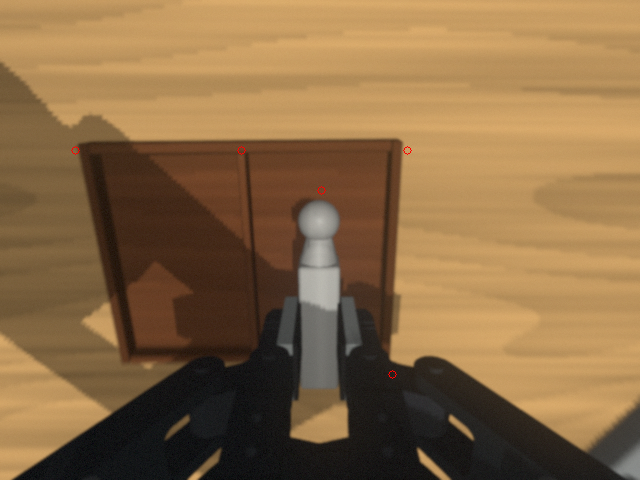

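The punch hangs over the right bay (axis at column 320, bay from 252 to 388), lengthwise; the tray sits ~3 mm nearer −x than predicted. Lowering and releasing with a partial opening.

{"method": "servo_tool", "body": {"deltas": [{"x": -3, "y": 0, "z": -12, "rx": 0, "ry": 0, "rz": 0, "gripper": -1}, {"x": -3, "y": 0, "z": -27, "rx": 0, "ry": 0, "rz": 0, "gripper": -1}, {"x": -3, "y": 0, "z": -36, "rx": 0, "ry": 0, "rz": 0, "gripper": -1}, {"x": -3, "y": 0, "z": -39, "rx": 0, "ry": 0, "rz": 0, "gripper": -1}, {"x": -3, "y": 0, "z": -39, "rx": 0, "ry": 0, "rz": 0, "gripper": -1}, {"x": -3, "y": 0, "z": -39, "rx": 0, "ry": 0, "rz": 0, "gripper": -0.35}, {"x": -3, "y": 0, "z": -39, "rx": 0, "ry": 0, "rz": 0, "gripper": -0.35}, {"x": -3, "y": 0, "z": -39, "rx": 0, "ry": 0, "rz": 0, "gripper": -0.35}], "newtons": 60}}

```text
clock: 4.4
eef_pos: [567.9, 405.5, 11.6]
tcp_rot: [3.141, 0.001, -3.134]
contact_force: [-0.8, -0.2, 0.0]
opening: 0.324
grasp_force: 0.0
```

{"method": "servo_tool", "body": {"deltas": [{"x": 0, "y": 0, "z": 15, "rx": 0, "ry": 0, "rz": 0, "gripper": -0.35}, {"x": 0, "y": 0, "z": 50, "rx": 0, "ry": 0, "rz": 0, "gripper": -0.35}, {"x": -5, "y": -15, "z": 85, "rx": 0, "ry": 0, "rz": -0.05, "gripper": 1}, {"x": -15, "y": -46, "z": 110, "rx": 0, "ry": 0, "rz": -0.18, "gripper": 1}, {"x": -29, "y": -90, "z": 125, "rx": 0, "ry": 0, "rz": -0.32, "gripper": 1}, {"x": -43, "y": -135, "z": 130, "rx": 0, "ry": 0, "rz": -0.45, "gripper": 1}, {"x": -58, "y": -180, "z": 130, "rx": 0, "ry": 0, "rz": -0.58, "gripper": 1}, {"x": -73, "y": -225, "z": 130, "rx": 0, "ry": 0, "rz": -0.71, "gripper": 1}, {"x": -87, "y": -270, "z": 130, "rx": 0, "ry": 0, "rz": -0.84, "gripper": 1}, {"x": -102, "y": -315, "z": 130, "rx": 0, "ry": 0, "rz": -0.97, "gripper": 1}], "newtons": 60}}

```text
clock: 5.4
eef_pos: [465.3, 88.9, 142.6]
tcp_rot: [3.14, 0.001, 2.174]
contact_force: [0.1, -0.6, 0.2]
opening: 1.004
grasp_force: 0.0
```

{"method": "servo_tool", "body": {"deltas": [{"x": -14, "y": -45, "z": 0, "rx": 0, "ry": 0, "rz": -0.13, "gripper": 1}, {"x": -29, "y": -90, "z": 0, "rx": 0, "ry": 0, "rz": -0.26, "gripper": 1}, {"x": -44, "y": -135, "z": 0, "rx": 0, "ry": 0, "rz": -0.39, "gripper": 1}, {"x": -59, "y": -180, "z": 0, "rx": 0, "ry": 0, "rz": -0.52, "gripper": 1}, {"x": -73, "y": -225, "z": -5, "rx": 0, "ry": 0, "rz": -0.65, "gripper": 1}, {"x": -87, "y": -270, "z": -15, "rx": 0, "ry": 0, "rz": -0.78, "gripper": 1}, {"x": -102, "y": -315, "z": -30, "rx": 0, "ry": 0, "rz": -0.9, "gripper": 1}, {"x": -117, "y": -360, "z": -45, "rx": 0, "ry": 0, "rz": -1.01, "gripper": 1}, {"x": -130, "y": -400, "z": -55, "rx": 0, "ry": 0, "rz": -1.09, "gripper": 1}, {"x": -136, "y": -416, "z": -60, "rx": 0, "ry": 0, "rz": -1.1, "gripper": 1}], "newtons": 60}}

```text
clock: 6.4
eef_pos: [328.9, -329.1, 81.7]
tcp_rot: [3.14, 0.001, 1.073]
contact_force: [0.7, 0.8, -0.0]
opening: 1.001
grasp_force: 0.0
```

```bash
python3 - <<'E'
from h import *
s=r.sense();im=r.grab_frame("wrist");p=cam("wrist");print(s['clock'],s['eef_pos'],s['tcp_rot'],s['opening'],s['grasp_force'],s['qpos'])
for X in [(329.6,-325.7,10),(352,-283.5,8),(314.5,-354,8)]:
    q=w2px(p,X)[0];cv2.circle(im,(int(q[0]),int(q[1])),4,(0,0,255),1)
cv2.imwrite("pics/w4.png",im)
E
```

```text
6.4 [ 328.85449807 -329.14565345   81.67987962] [3.13985473e+00 9.05245869e-04 1.07340222e+00] 1.0013302743158572 0.0 [-7.88793649e-01  3.22584286e-01  2.09274581e+00 -5.55033962e-04
  7.24337906e-01 -2.90984996e-01]
```

View pics/w4.png

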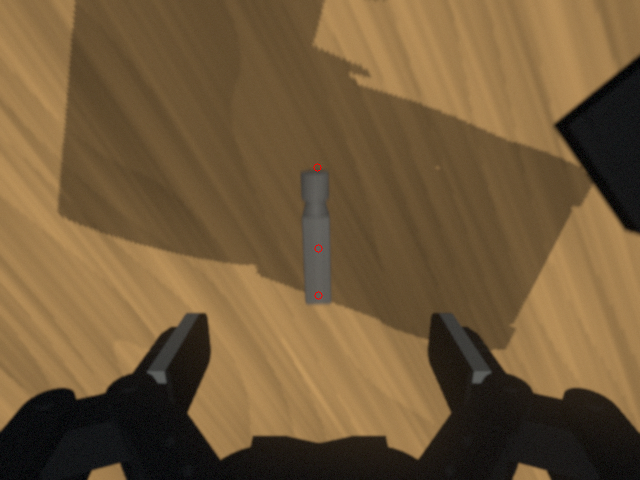

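The flat punch lies within ~1 mm of the projected points (shank at (317,250)).

{"method": "servo_tool", "body": {"deltas": [{"x": 0, "y": 0, "z": -15, "rx": 0, "ry": 0, "rz": 0, "gripper": 1}, {"x": 0, "y": 0, "z": -40, "rx": 0, "ry": 0, "rz": 0, "gripper": 1}, {"x": 0, "y": 0, "z": -60, "rx": 0, "ry": 0, "rz": 0, "gripper": 1}, {"x": 0, "y": 0, "z": -72, "rx": 0, "ry": 0, "rz": 0, "gripper": 1}, {"x": 0, "y": 0, "z": -75, "rx": 0, "ry": 0, "rz": 0, "gripper": 0}, {"x": 0, "y": 0, "z": -75, "rx": 0, "ry": 0, "rz": 0, "gripper": -1}, {"x": 0, "y": 0, "z": -75, "rx": 0, "ry": 0, "rz": 0, "gripper": -1}, {"x": 0, "y": 0, "z": -75, "rx": 0, "ry": 0, "rz": 0, "gripper": -1}, {"x": 0, "y": 0, "z": -75, "rx": 0, "ry": 0, "rz": 0, "gripper": -1}, {"x": 0, "y": 0, "z": -75, "rx": 0, "ry": 0, "rz": 0, "gripper": -1}], "newtons": 60}}

```text
clock: 7.45
eef_pos: [330.0, -326.0, 7.2]
tcp_rot: [3.141, 0.0, 1.079]
contact_force: [-1.3, 1.2, 9.0]
opening: 0.166
grasp_force: 58.7
```

{"method": "servo_tool", "body": {"deltas": [{"x": 0, "y": 0, "z": 15, "rx": 0, "ry": 0, "rz": 0, "gripper": -1}, {"x": 0, "y": 0, "z": 50, "rx": 0, "ry": 0, "rz": 0, "gripper": -1}, {"x": 5, "y": 14, "z": 80, "rx": 0, "ry": 0, "rz": 0.05, "gripper": -1}, {"x": 16, "y": 44, "z": 95, "rx": 0, "ry": 0, "rz": 0.17, "gripper": -1}, {"x": 31, "y": 86, "z": 100, "rx": 0, "ry": 0, "rz": 0.3, "gripper": -1}, {"x": 47, "y": 130, "z": 100, "rx": 0, "ry": 0, "rz": 0.43, "gripper": -1}, {"x": 62, "y": 172, "z": 100, "rx": 0, "ry": 0, "rz": 0.56, "gripper": -1}, {"x": 78, "y": 216, "z": 100, "rx": 0, "ry": 0, "rz": 0.69, "gripper": -1}, {"x": 93, "y": 258, "z": 100, "rx": 0, "ry": 0, "rz": 0.82, "gripper": -1}, {"x": 108, "y": 300, "z": 100, "rx": 0, "ry": 0, "rz": 0.95, "gripper": -1}], "newtons": 60}}

```text
clock: 8.45
eef_pos: [437.9, -23.8, 106.7]
tcp_rot: [3.141, 0.0, 2.034]
contact_force: [1.0, -0.7, -1.2]
opening: 0.161
grasp_force: 59.3
```

{"method": "servo_tool", "body": {"deltas": [{"x": 15, "y": 42, "z": 0, "rx": 0, "ry": 0, "rz": 0.13, "gripper": -1}, {"x": 31, "y": 86, "z": 0, "rx": 0, "ry": 0, "rz": 0.26, "gripper": -1}, {"x": 47, "y": 130, "z": 0, "rx": 0, "ry": 0, "rz": 0.39, "gripper": -1}, {"x": 63, "y": 174, "z": 0, "rx": 0, "ry": 0, "rz": 0.52, "gripper": -1}, {"x": 79, "y": 218, "z": 0, "rx": 0, "ry": 0, "rz": 0.65, "gripper": -1}, {"x": 95, "y": 262, "z": -5, "rx": 0, "ry": 0, "rz": 0.78, "gripper": -1}, {"x": 110, "y": 304, "z": -15, "rx": 0, "ry": 0, "rz": 0.9, "gripper": -1}, {"x": 122, "y": 338, "z": -30, "rx": 0, "ry": 0, "rz": 1.02, "gripper": -1}, {"x": 129, "y": 356, "z": -45, "rx": 0, "ry": 0, "rz": 1.11, "gripper": -1}, {"x": 130, "y": 359, "z": -56, "rx": 0, "ry": 0, "rz": 1.12, "gripper": -1}], "newtons": 60}}

```text
clock: 9.45
eef_pos: [567.9, 335.5, 49.4]
tcp_rot: [3.141, 0.001, -3.13]
contact_force: [0.2, -0.0, -1.6]
opening: 0.159
grasp_force: 59.3
```

```bash
python3 - <<'E'
from h import *
s=r.sense();im=r.grab_frame("wrist");p=cam("wrist");print(s['clock'],s['eef_pos'],s['tcp_rot'],s['opening'],s['grasp_force'])
cv2.imwrite("pics/w5.png",im)
E
```

```text
9.45 [567.93229229 335.49357447  49.39545172] [ 3.14106753e+00  5.15516880e-04 -3.13038772e+00] 0.1589515794109396 59.27216827869415
```

View pics/w5.png

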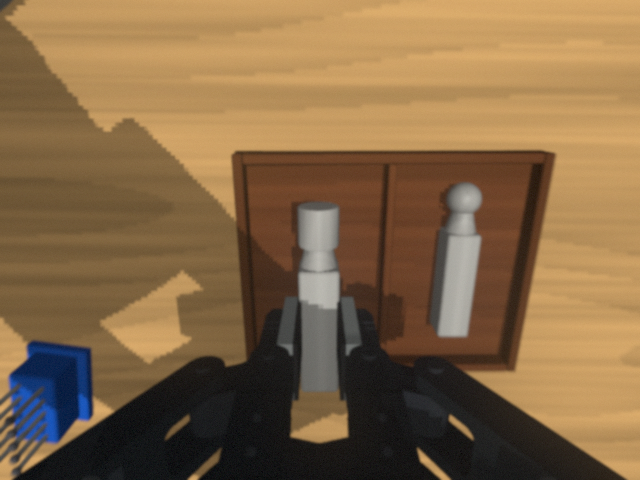

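The ball punch lies lengthwise in the right bay, and the flat punch is centred over the left one (318 between 248 and 383).

{"method": "servo_tool", "body": {"deltas": [{"x": 0, "y": 0, "z": -12, "rx": 0, "ry": 0, "rz": 0, "gripper": -1}, {"x": 0, "y": 0, "z": -27, "rx": 0, "ry": 0, "rz": 0, "gripper": -1}, {"x": 0, "y": 0, "z": -36, "rx": 0, "ry": 0, "rz": 0, "gripper": -1}, {"x": 0, "y": 0, "z": -39, "rx": 0, "ry": 0, "rz": 0, "gripper": -1}, {"x": 0, "y": 0, "z": -39, "rx": 0, "ry": 0, "rz": 0, "gripper": -1}, {"x": 0, "y": 0, "z": -39, "rx": 0, "ry": 0, "rz": 0, "gripper": -0.35}, {"x": 0, "y": 0, "z": -39, "rx": 0, "ry": 0, "rz": 0, "gripper": -0.35}, {"x": 0, "y": 0, "z": -39, "rx": 0, "ry": 0, "rz": 0, "gripper": -0.35}], "newtons": 60}}

```text
clock: 10.3
eef_pos: [567.8, 333.3, 11.4]
tcp_rot: [3.141, 0.0, -3.135]
contact_force: [-0.3, -0.3, -0.2]
opening: 0.325
grasp_force: 0.0
```

{"method": "servo_tool", "body": {"deltas": [{"x": 0, "y": 0, "z": 15, "rx": 0, "ry": 0, "rz": 0, "gripper": -0.35}, {"x": 0, "y": 0, "z": 50, "rx": 0, "ry": 0, "rz": 0, "gripper": -0.35}, {"x": -4, "y": -15, "z": 85, "rx": 0, "ry": 0, "rz": -0.06, "gripper": 1}, {"x": -11, "y": -45, "z": 100, "rx": 0, "ry": 0, "rz": -0.2, "gripper": 1}, {"x": -21, "y": -90, "z": 110, "rx": 0, "ry": 0, "rz": -0.34, "gripper": 1}, {"x": -32, "y": -136, "z": 110, "rx": 0, "ry": 0, "rz": -0.48, "gripper": 1}, {"x": -43, "y": -182, "z": 110, "rx": 0, "ry": 0, "rz": -0.62, "gripper": 1}, {"x": -54, "y": -228, "z": 110, "rx": 0, "ry": 0, "rz": -0.76, "gripper": 1}, {"x": -65, "y": -274, "z": 110, "rx": 0, "ry": 0, "rz": -0.9, "gripper": 1}, {"x": -75, "y": -318, "z": 110, "rx": 0, "ry": 0, "rz": -1.04, "gripper": 1}], "newtons": 60}}

```text
clock: 11.3
eef_pos: [492.2, 13.6, 122.5]
tcp_rot: [3.14, 0.001, 2.103]
contact_force: [0.8, -0.9, 0.3]
opening: 0.999
grasp_force: 0.0
```

{"method": "servo_tool", "body": {"deltas": [{"x": -8, "y": -35, "z": -5, "rx": 0, "ry": 0, "rz": -0.14, "gripper": 1}, {"x": -14, "y": -60, "z": -15, "rx": 0, "ry": 0, "rz": -0.28, "gripper": 1}, {"x": -18, "y": -74, "z": -25, "rx": 0, "ry": 0, "rz": -0.42, "gripper": 1}, {"x": -18, "y": -77, "z": -30, "rx": 0, "ry": 0, "rz": -0.53, "gripper": 1}, {"x": -18, "y": -77, "z": -30, "rx": 0, "ry": 0, "rz": -0.54, "gripper": 1}, {"x": -18, "y": -77, "z": -30, "rx": 0, "ry": 0, "rz": -0.54, "gripper": 1}], "newtons": 60}}

```text
clock: 11.9
eef_pos: [475.0, -61.7, 92.1]
tcp_rot: [3.141, 0.0, 1.571]
contact_force: [-0.3, -1.0, 0.7]
opening: 0.993
grasp_force: 0.0
```

```bash
python3 - <<'E'
from h import *
s=r.sense();im=r.grab_frame("wrist");p=cam("wrist");print(s['clock'],s['eef_pos'],s['tcp_rot'],s['opening'])
t=np.linspace(0,6.28,12)
for a in t:
    q=w2px(p,(474.3+22*np.cos(a),-62.1+22*np.sin(a),22))[0];cv2.circle(im,(int(q[0]),int(q[1])),3,(0,0,255),1)
cv2.imwrite("pics/w6.png",im)
E
```

```text
11.9 [475.04429254 -61.65003634  92.07017495] [3.14059836e+00 5.96430305e-05 1.57132119e+00] 0.9932807219883466
```

View pics/w6.png

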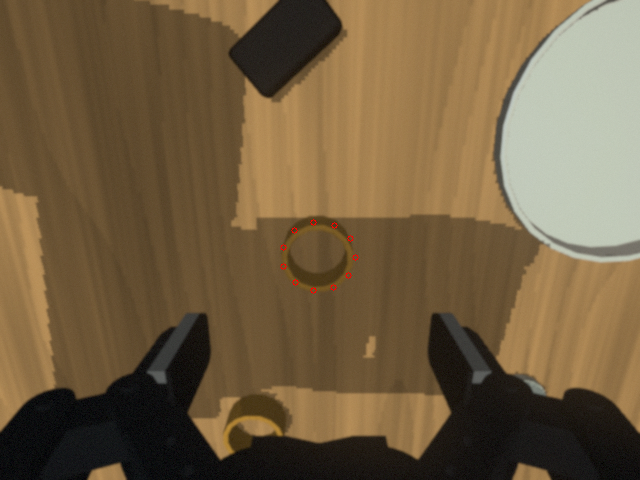

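Ring at (317,257), matching the projection within a millimetre or so. Going down and gripping.

{"method": "servo_tool", "body": {"deltas": [{"x": 0, "y": 0, "z": -15, "rx": 0, "ry": 0, "rz": 0, "gripper": 1}, {"x": 0, "y": 0, "z": -40, "rx": 0, "ry": 0, "rz": 0, "gripper": 1}, {"x": 0, "y": 0, "z": -65, "rx": 0, "ry": 0, "rz": 0, "gripper": 1}, {"x": 0, "y": 0, "z": -82, "rx": 0, "ry": 0, "rz": 0, "gripper": 1}, {"x": 0, "y": 0, "z": -86, "rx": 0, "ry": 0, "rz": 0, "gripper": 0.4}, {"x": 0, "y": 0, "z": -86, "rx": 0, "ry": 0, "rz": 0, "gripper": -1}, {"x": 0, "y": 0, "z": -86, "rx": 0, "ry": 0, "rz": 0, "gripper": -1}, {"x": 0, "y": 0, "z": -86, "rx": 0, "ry": 0, "rz": 0, "gripper": -1}, {"x": 0, "y": 0, "z": -86, "rx": 0, "ry": 0, "rz": 0, "gripper": -1}], "newtons": 40}}

```text
clock: 12.85
eef_pos: [475.4, -61.6, 6.5]
tcp_rot: [3.14, 0.0, 1.569]
contact_force: [-1.7, 1.3, 7.8]
opening: 0.49
grasp_force: 40.8
```

{"method": "servo_tool", "body": {"deltas": [{"x": 0, "y": 0, "z": 15, "rx": 0, "ry": 0, "rz": 0, "gripper": -1}, {"x": 0, "y": 0, "z": 45, "rx": 0, "ry": 0, "rz": 0, "gripper": -1}, {"x": 17, "y": 10, "z": 60, "rx": 0, "ry": 0, "rz": 0, "gripper": -1}, {"x": 50, "y": 29, "z": 65, "rx": 0, "ry": 0, "rz": 0, "gripper": -1}, {"x": 85, "y": 49, "z": 65, "rx": 0, "ry": 0, "rz": 0, "gripper": -1}, {"x": 120, "y": 69, "z": 65, "rx": 0, "ry": 0, "rz": 0, "gripper": -1}, {"x": 150, "y": 87, "z": 65, "rx": 0, "ry": 0, "rz": 0, "gripper": -1}, {"x": 170, "y": 98, "z": 60, "rx": 0, "ry": 0, "rz": 0, "gripper": -1}, {"x": 174, "y": 101, "z": 50, "rx": 0, "ry": 0, "rz": 0, "gripper": -1}, {"x": 174, "y": 101, "z": 40, "rx": 0, "ry": 0, "rz": 0, "gripper": -1}], "newtons": 40}}

```text
clock: 13.85
eef_pos: [648.7, 39.6, 44.9]
tcp_rot: [3.141, 0.0, 1.57]
contact_force: [-0.9, -0.8, -0.5]
opening: 0.488
grasp_force: 41.2
```

```bash
python3 - <<'E'
from h import *
s=r.sense();im=r.grab_frame("wrist");p=cam("wrist");print(s['clock'],s['eef_pos'],s['tcp_rot'],s['opening'],s['grasp_force'])
for a in np.linspace(0,6.28,25):
    q=w2px(p,(648.5+77*np.cos(a),8.5+77*np.sin(a),16))[0];cv2.circle(im,(int(q[0]),int(q[1])),3,(0,0,255),1)
cv2.imwrite("pics/w7.png",im)
E
```

```text
13.85 [648.66753572  39.61003441  44.91509902] [3.14123533e+00 7.99382284e-05 1.56978015e+00] 0.4882727087786701 41.15500269457698
```

View pics/w7.png

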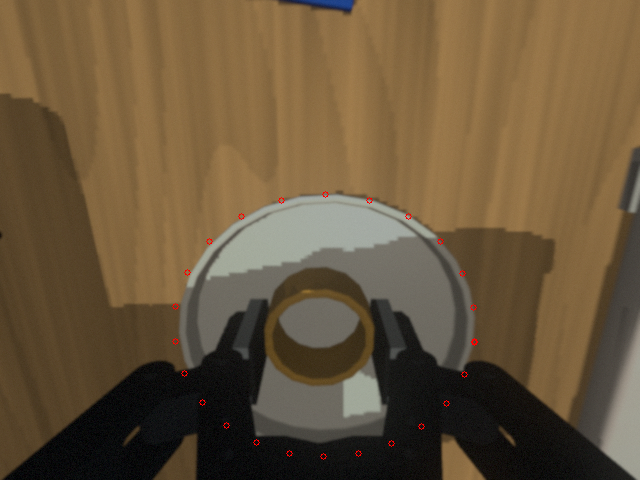

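The dish matches its projected rim, and the ring hangs inside it on the +y side. Lowering and releasing.

{"method": "servo_tool", "body": {"deltas": [{"x": 1, "y": 0, "z": -10, "rx": 0, "ry": 0, "rz": 0, "gripper": -1}, {"x": 1, "y": 0, "z": -23, "rx": 0, "ry": 0, "rz": 0, "gripper": -1}, {"x": 1, "y": 0, "z": -31, "rx": 0, "ry": 0, "rz": 0, "gripper": -1}, {"x": 1, "y": 0, "z": -34, "rx": 0, "ry": 0, "rz": 0, "gripper": -1}, {"x": 1, "y": 0, "z": -34, "rx": 0, "ry": 0, "rz": 0, "gripper": -1}, {"x": 1, "y": 0, "z": -34, "rx": 0, "ry": 0, "rz": 0, "gripper": 0.25}, {"x": 1, "y": 0, "z": -34, "rx": 0, "ry": 0, "rz": 0, "gripper": 0.25}, {"x": 1, "y": 0, "z": -34, "rx": 0, "ry": 0, "rz": 0, "gripper": 0.25}], "newtons": 40}}

```text
clock: 14.7
eef_pos: [649.8, 39.3, 11.4]
tcp_rot: [3.141, -0.0, 1.569]
contact_force: [-0.5, -0.0, 0.8]
opening: 0.621
grasp_force: 0.0
```

{"method": "servo_tool", "body": {"deltas": [{"x": 0, "y": 0, "z": 15, "rx": 0, "ry": 0, "rz": 0, "gripper": 0.25}, {"x": 0, "y": 0, "z": 50, "rx": 0, "ry": 0, "rz": 0, "gripper": 0.25}, {"x": -15, "y": -16, "z": 80, "rx": 0, "ry": 0, "rz": 0, "gripper": 1}, {"x": -43, "y": -46, "z": 85, "rx": 0, "ry": 0, "rz": 0, "gripper": 1}, {"x": -75, "y": -81, "z": 85, "rx": 0, "ry": 0, "rz": 0, "gripper": 1}, {"x": -107, "y": -115, "z": 85, "rx": 0, "ry": 0, "rz": 0, "gripper": 1}, {"x": -139, "y": -150, "z": 85, "rx": 0, "ry": 0, "rz": 0, "gripper": 1}, {"x": -171, "y": -184, "z": 85, "rx": 0, "ry": 0, "rz": 0, "gripper": 1}, {"x": -201, "y": -217, "z": 80, "rx": 0, "ry": 0, "rz": 0, "gripper": 1}, {"x": -217, "y": -234, "z": 70, "rx": 0, "ry": 0, "rz": 0, "gripper": 1}], "newtons": 40}}

```text
clock: 15.7
eef_pos: [431.2, -196.7, 82.8]
tcp_rot: [3.14, 0.001, 1.567]
contact_force: [-0.3, 0.1, -0.2]
opening: 1.0
grasp_force: 0.0
```

{"method": "servo_tool", "body": {"deltas": [{"x": -3, "y": -3, "z": -10, "rx": 0, "ry": 0, "rz": 0, "gripper": 1}, {"x": -3, "y": -3, "z": -30, "rx": 0, "ry": 0, "rz": 0, "gripper": 1}, {"x": -3, "y": -3, "z": -55, "rx": 0, "ry": 0, "rz": 0, "gripper": 1}, {"x": -3, "y": -3, "z": -71, "rx": 0, "ry": 0, "rz": 0, "gripper": 1}, {"x": -3, "y": -3, "z": -76, "rx": 0, "ry": 0, "rz": 0, "gripper": 0.4}, {"x": -3, "y": -3, "z": -76, "rx": 0, "ry": 0, "rz": 0, "gripper": -1}, {"x": -3, "y": -3, "z": -76, "rx": 0, "ry": 0, "rz": 0, "gripper": -1}, {"x": -3, "y": -3, "z": -76, "rx": 0, "ry": 0, "rz": 0, "gripper": -1}, {"x": -3, "y": -3, "z": -76, "rx": 0, "ry": 0, "rz": 0, "gripper": -1}], "newtons": 40}}

```text
clock: 16.6
eef_pos: [430.4, -197.8, 6.3]
tcp_rot: [3.14, 0.0, 1.569]
contact_force: [-0.4, 3.7, 6.2]
opening: 0.496
grasp_force: 41.0
```

{"method": "servo_tool", "body": {"deltas": [{"x": 0, "y": 0, "z": 15, "rx": 0, "ry": 0, "rz": 0, "gripper": -1}, {"x": 0, "y": 0, "z": 48, "rx": 0, "ry": 0, "rz": 0, "gripper": -1}, {"x": 18, "y": 14, "z": 70, "rx": 0, "ry": 0, "rz": 0, "gripper": -1}, {"x": 50, "y": 40, "z": 75, "rx": 0, "ry": 0, "rz": 0, "gripper": -1}, {"x": 85, "y": 68, "z": 75, "rx": 0, "ry": 0, "rz": 0, "gripper": -1}, {"x": 120, "y": 96, "z": 75, "rx": 0, "ry": 0, "rz": 0, "gripper": -1}, {"x": 155, "y": 124, "z": 75, "rx": 0, "ry": 0, "rz": 0, "gripper": -1}, {"x": 190, "y": 152, "z": 70, "rx": 0, "ry": 0, "rz": 0, "gripper": -1}, {"x": 212, "y": 170, "z": 60, "rx": 0, "ry": 0, "rz": 0, "gripper": -1}, {"x": 220, "y": 176, "z": 45, "rx": 0, "ry": 0, "rz": 0, "gripper": -1}], "newtons": 40}}

```text
clock: 17.6
eef_pos: [652.8, -19.7, 51.1]
tcp_rot: [3.137, -0.0, 1.571]
contact_force: [0.8, -0.5, -0.7]
opening: 0.493
grasp_force: 41.0
```

{"method": "servo_tool", "body": {"deltas": [{"x": 0, "y": 0, "z": -8, "rx": 0, "ry": 0, "rz": 0, "gripper": -1}, {"x": 0, "y": 0, "z": -20, "rx": 0, "ry": 0, "rz": 0, "gripper": -1}, {"x": 0, "y": 0, "z": -32, "rx": 0, "ry": 0, "rz": 0, "gripper": -1}, {"x": 0, "y": 0, "z": -39, "rx": 0, "ry": 0, "rz": 0, "gripper": -1}, {"x": 0, "y": 0, "z": -39, "rx": 0, "ry": 0, "rz": 0, "gripper": -1}, {"x": 0, "y": 0, "z": -39, "rx": 0, "ry": 0, "rz": 0, "gripper": 0.25}, {"x": 0, "y": 0, "z": -39, "rx": 0, "ry": 0, "rz": 0, "gripper": 0.25}, {"x": 0, "y": 0, "z": -39, "rx": 0, "ry": 0, "rz": 0, "gripper": 0.25}], "newtons": 40}}

```text
clock: 18.4
eef_pos: [649.7, -21.9, 11.4]
tcp_rot: [3.141, 0.0, 1.569]
contact_force: [0.5, 0.6, 0.5]
opening: 0.624
grasp_force: 0.0
```

{"method": "servo_tool", "body": {"deltas": [{"x": 0, "y": 0, "z": 15, "rx": 0, "ry": 0, "rz": 0, "gripper": 0.25}, {"x": 0, "y": 0, "z": 50, "rx": 0, "ry": 0, "rz": 0, "gripper": 0.25}, {"x": -15, "y": 14, "z": 85, "rx": 0, "ry": 0, "rz": 0.05, "gripper": 1}, {"x": -45, "y": 41, "z": 90, "rx": 0, "ry": 0, "rz": 0.15, "gripper": 1}, {"x": -79, "y": 72, "z": 90, "rx": 0, "ry": 0, "rz": 0.26, "gripper": 1}, {"x": -113, "y": 103, "z": 90, "rx": 0, "ry": 0, "rz": 0.37, "gripper": 1}, {"x": -147, "y": 134, "z": 90, "rx": 0, "ry": 0, "rz": 0.48, "gripper": 1}, {"x": -181, "y": 165, "z": 90, "rx": 0, "ry": 0, "rz": 0.58, "gripper": 1}, {"x": -210, "y": 192, "z": 89, "rx": 0, "ry": 0, "rz": 0.62, "gripper": 1}, {"x": -226, "y": 207, "z": 89, "rx": 0, "ry": 0, "rz": 0.62, "gripper": 1}], "newtons": 40}}

```text
clock: 19.4
eef_pos: [421.5, 186.7, 101.2]
tcp_rot: [3.141, -0.0, 2.192]
contact_force: [0.6, -0.2, -0.4]
opening: 0.999
grasp_force: 0.0
```

{"method": "servo_tool", "body": {"deltas": [{"x": 0, "y": 0, "z": 0, "rx": 0, "ry": 0, "rz": 0, "gripper": 1}, {"x": 0, "y": 0, "z": 0, "rx": 0, "ry": 0, "rz": 0, "gripper": 1}], "newtons": 80}}

```text
clock: 19.6
eef_pos: [424.3, 185.7, 101.2]
tcp_rot: [3.14, 0.001, 2.19]
contact_force: [-0.1, 0.6, 0.1]
opening: 0.998
grasp_force: 0.0
```

```bash
python3 - <<'E'
from h import *
s=r.sense();im=r.grab_frame("wrist");p=cam("wrist");print(s['clock'],s['eef_pos'],s['tcp_rot'],s['opening'])
a=np.radians(35.5)
for x,y in [(24,24),(24,-24),(-24,24),(-24,-24)]:
    q=w2px(p,(423.1+x*np.cos(a)-y*np.sin(a),185.2+x*np.sin(a)+y*np.cos(a),26))[0];cv2.circle(im,(int(q[0]),int(q[1])),3,(0,0,255),1)
top=r.grab_frame("top")[150:220,280:350]
top=cv2.resize(top,(240,240),interpolation=cv2.INTER_CUBIC); im[:240,:240]=top
cv2.imwrite("pics/w8.png",im)
E
```

```text
19.6 [424.25698528 185.72011509 101.24059255] [3.13983102e+00 5.68765621e-04 2.19025038e+00] 0.9981112838470511
```

View pics/w8.png

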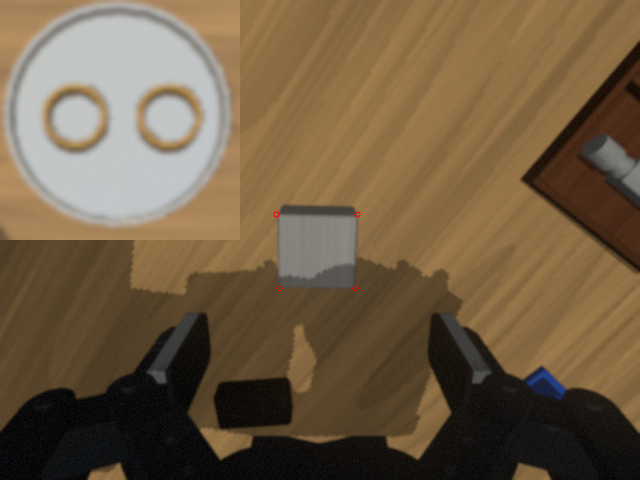

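Both rings lie flat side by side in the dish (inset), and the block at (317,250) matches its projected corners and is square to the fingers. I grip it high, so the fingers clear the stand's walls.

{"method": "servo_tool", "body": {"deltas": [{"x": 0, "y": 0, "z": -15, "rx": 0, "ry": 0, "rz": 0, "gripper": 1}, {"x": 0, "y": 0, "z": -40, "rx": 0, "ry": 0, "rz": 0, "gripper": 1}, {"x": 0, "y": 0, "z": -68, "rx": 0, "ry": 0, "rz": 0, "gripper": 1}, {"x": 0, "y": 0, "z": -85, "rx": 0, "ry": 0, "rz": 0, "gripper": 1}, {"x": 0, "y": 0, "z": -90, "rx": 0, "ry": 0, "rz": 0, "gripper": 1}, {"x": 0, "y": 0, "z": -90, "rx": 0, "ry": 0, "rz": 0, "gripper": -1}, {"x": 0, "y": 0, "z": -90, "rx": 0, "ry": 0, "rz": 0, "gripper": -1}, {"x": 0, "y": 0, "z": -90, "rx": 0, "ry": 0, "rz": 0, "gripper": -1}, {"x": 0, "y": 0, "z": -90, "rx": 0, "ry": 0, "rz": 0, "gripper": -1}], "newtons": 90}}

```text
clock: 20.6
eef_pos: [424.2, 185.3, 11.7]
tcp_rot: [3.14, 0.0, 2.189]
contact_force: [-0.8, -2.3, 8.9]
opening: 0.535
grasp_force: 92.2
```

{"method": "servo_tool", "body": {"deltas": [{"x": 0, "y": 0, "z": 12, "rx": 0, "ry": 0, "rz": 0, "gripper": -1}, {"x": 0, "y": 0, "z": 40, "rx": 0, "ry": 0, "rz": 0, "gripper": -1}, {"x": 2, "y": -12, "z": 65, "rx": 0, "ry": 0, "rz": 0, "gripper": -1}, {"x": 8, "y": -40, "z": 75, "rx": 0, "ry": 0, "rz": -0.03, "gripper": -1}, {"x": 16, "y": -80, "z": 75, "rx": 0, "ry": 0, "rz": -0.06, "gripper": -1}, {"x": 25, "y": -125, "z": 75, "rx": 0, "ry": 0, "rz": -0.09, "gripper": -1}, {"x": 34, "y": -170, "z": 75, "rx": 0, "ry": 0, "rz": -0.12, "gripper": -1}, {"x": 43, "y": -215, "z": 75, "rx": 0, "ry": 0, "rz": -0.15, "gripper": -1}, {"x": 52, "y": -260, "z": 75, "rx": 0, "ry": 0, "rz": -0.18, "gripper": -1}, {"x": 61, "y": -305, "z": 75, "rx": 0, "ry": 0, "rz": -0.21, "gripper": -1}], "newtons": 90}}

```text
clock: 21.6
eef_pos: [484.5, -121.6, 86.3]
tcp_rot: [3.141, 0.0, 1.977]
contact_force: [0.6, 0.3, -5.5]
opening: 0.528
grasp_force: 95.2
```

{"method": "servo_tool", "body": {"deltas": [{"x": 9, "y": -45, "z": 0, "rx": 0, "ry": 0, "rz": -0.03, "gripper": -1}, {"x": 18, "y": -90, "z": 0, "rx": 0, "ry": 0, "rz": -0.06, "gripper": -1}, {"x": 27, "y": -135, "z": 0, "rx": 0, "ry": 0, "rz": -0.09, "gripper": -1}, {"x": 36, "y": -178, "z": -5, "rx": 0, "ry": 0, "rz": -0.13, "gripper": -1}, {"x": 43, "y": -212, "z": -10, "rx": 0, "ry": 0, "rz": -0.17, "gripper": -1}, {"x": 46, "y": -228, "z": -20, "rx": 0, "ry": 0, "rz": -0.17, "gripper": -1}, {"x": 46, "y": -232, "z": -25, "rx": 0, "ry": 0, "rz": -0.17, "gripper": -1}, {"x": 46, "y": -232, "z": -25, "rx": 0, "ry": 0, "rz": -0.17, "gripper": -1}, {"x": 46, "y": -232, "z": -25, "rx": 0, "ry": 0, "rz": -0.17, "gripper": -1}], "newtons": 90}}

```text
clock: 22.5
eef_pos: [530.0, -350.2, 60.2]
tcp_rot: [-3.141, -0.002, 1.81]
contact_force: [0.6, -0.2, -5.7]
opening: 0.531
grasp_force: 95.1
```

```bash
python3 - <<'E'
from h import *
s=r.sense();im=r.grab_frame("wrist");p=cam("wrist");print(s['clock'],s['eef_pos'],s['tcp_rot'],s['opening'],s['grasp_force'])
a=np.radians(13.7)
for h in (32,42):
  for x,y in [(1,1),(1,-1),(-1,1),(-1,-1)]:
    x*=h;y*=h
    q=w2px(p,(530.8+x*np.cos(a)-y*np.sin(a),-352+x*np.sin(a)+y*np.cos(a),14))[0];cv2.circle(im,(int(q[0]),int(q[1])),3,(0,0,255),1)
im=cv2.convertScaleAbs(im,alpha=1.8,beta=20)
cv2.imwrite("pics/w9.png",im)
E
```

```text
22.5 [ 529.96367045 -350.16638514   60.1977721 ] [-3.14061366e+00 -1.50555725e-03  1.80965395e+00] 0.5312772466852959 95.1219391822815
```

View pics/w9.png

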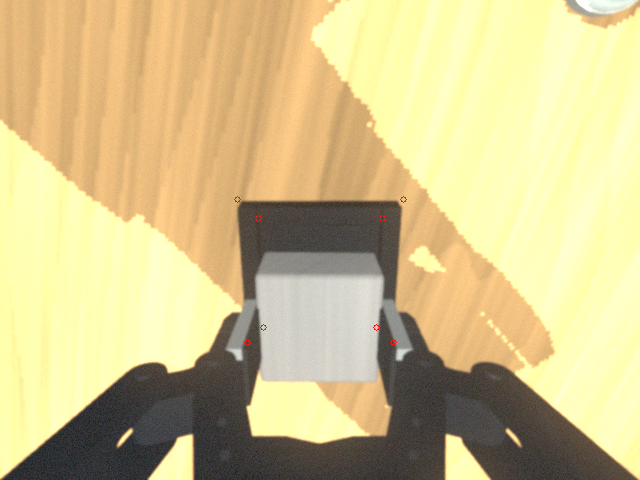

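The block is square over the stand (stand columns 239–402, block 258–382 nearer the camera), centred at about 320. Lowering.

{"method": "servo_tool", "body": {"deltas": [{"x": 0, "y": -1, "z": -8, "rx": 0, "ry": 0, "rz": 0, "gripper": -1}, {"x": 0, "y": -1, "z": -18, "rx": 0, "ry": 0, "rz": 0, "gripper": -1}, {"x": 0, "y": -1, "z": -28, "rx": 0, "ry": 0, "rz": 0, "gripper": -1}, {"x": 0, "y": -1, "z": -35, "rx": 0, "ry": 0, "rz": 0, "gripper": -1}, {"x": 0, "y": -1, "z": -39, "rx": 0, "ry": 0, "rz": 0, "gripper": -1}, {"x": 0, "y": -1, "z": -41, "rx": 0, "ry": 0, "rz": 0, "gripper": -1}, {"x": 0, "y": -1, "z": -42, "rx": 0, "ry": 0, "rz": 0, "gripper": -1}, {"x": 0, "y": -1, "z": -42, "rx": 0, "ry": 0, "rz": 0, "gripper": -1}], "newtons": 90}}

```text
clock: 23.35
eef_pos: [530.7, -352.8, 18.4]
tcp_rot: [3.141, 0.0, 1.809]
contact_force: [-0.7, -0.5, -6.5]
opening: 0.533
grasp_force: 95.2
```

Still hanging free, with only its own weight on the wrist. I release it and lift away.

{"method": "servo_tool", "body": {"deltas": [{"x": 0, "y": 0, "z": -0.5, "rx": 0, "ry": 0, "rz": 0, "gripper": -1}, {"x": 0, "y": 0, "z": -0.5, "rx": 0, "ry": 0, "rz": 0, "gripper": 0.5}, {"x": 0, "y": 0, "z": -0.5, "rx": 0, "ry": 0, "rz": 0, "gripper": 0.5}, {"x": 0, "y": 0, "z": -0.5, "rx": 0, "ry": 0, "rz": 0, "gripper": 0.5}, {"x": 0, "y": 0, "z": 10, "rx": 0, "ry": 0, "rz": 0, "gripper": 0.5}, {"x": 0, "y": 0, "z": 40, "rx": 0, "ry": 0, "rz": 0, "gripper": 1}, {"x": 0, "y": 0, "z": 75, "rx": 0, "ry": 0, "rz": 0, "gripper": 1}, {"x": 0, "y": 0, "z": 90, "rx": 0, "ry": 0, "rz": 0, "gripper": 1}, {"x": 0, "y": 0, "z": 92, "rx": 0, "ry": 0, "rz": 0, "gripper": 1}, {"x": 0, "y": 0, "z": 92, "rx": 0, "ry": 0, "rz": 0, "gripper": 1}], "newtons": 90}}

```text
clock: 24.35
eef_pos: [530.5, -352.6, 110.3]
tcp_rot: [3.141, 0.0, 1.809]
contact_force: [-0.1, 0.4, -1.3]
opening: 1.001
grasp_force: 0.0
```

```bash
python3 - <<'E'
from h import *
im=cv2.convertScaleAbs(r.grab_frame("wrist"),alpha=1.8,beta=20)
t=r.grab_frame("top"); im[:200,:200]=cv2.resize(t[185:260,120:195],(200,200),interpolation=cv2.INTER_CUBIC)
im[:200,440:]=cv2.resize(t[230:290,265:325],(200,200),interpolation=cv2.INTER_CUBIC)
cv2.imwrite("pics/w10.png",im)
s=r.sense();print(s['clock'],s['eef_pos'],s['opening'])
E
```

```text
24.45 [ 529.7852994  -352.14144499  108.86131034] 0.9987555527756925
```

View pics/w10.png

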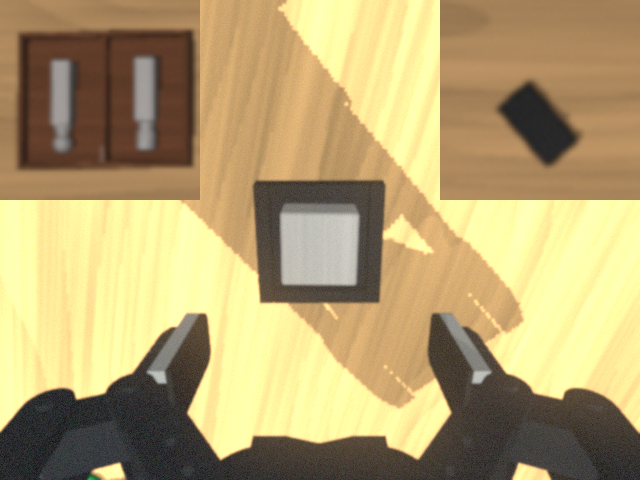

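The block sits square inside the stand (320,245), the punches lie lengthwise one per bay, and the charcoal has not moved.

```bash
python3 -c "
from rig import r
print(r.sign_off())"
```

```text
the job is handed in; nothing more can be done
None
```

The job is handed in at about 24.5 s: the two punches lie lengthwise one per bay, the two rings lie flat side by side in the dish, the block sits in the stand, the charcoal block and bur stand were never touched, and everything is released.

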